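# Peel a stuck parts tray off its stack and present it at the open cupboard

### The job

Swing the little bench cupboard's door wide open by its handle (a good right angle is best). Then free the thin formed tray that clings in the heavy steel tray: peel it by its lug, raising that corner first while the opposite corner still rests on the steel tray, and leave the steel tray standing where it is and the other things on the bench undisturbed. Finish while holding the freed tray by the gripper, right way up, roughly level and still, in front of the open cupboard well clear of the bench and at about the height of its opening, ready to be loaded; do not put it down or let go.

Things in the scene. Friction and masses are not known exactly. Their poses are not given: they have to be found in the camera images.
- cupboard: Small wooden bench cupboard, 160 mm deep (x), 200 mm wide (y), 185 mm high, fixed to the bench. Origin: centre of its underside. Its front (the door side, the opening) faces its own -x; the door panel's back lies at x = -80 mm. Opening from 25 mm to 173 mm above the bench.
- cupboard_door (a joint): Door angle in rad: 0 closed, grows as it opens, at most 1.9; light, stays where it is left. Upright hinge line at the left edge seen from the robot: x = -80, y = +100 mm in the cupboard's frame; opening turns the door clockwise seen from above. Panel 200 mm wide, 15 mm thick, 27 to 182 mm above the bench.
- door_handle: Upright round steel bar, 12 mm thick, 38 mm off the door's outer face near its free edge, on two 8 mm pins (12 and 75 mm below its top). Origin: top of the bar's axis, 182 mm above the bench (round end 6 mm higher); it runs 85 mm down. Door closed: x = -133, y = -70 mm in the cupboard's frame. Turns with the door: -x points out of it. Pinch it from above, fingers closing along the door's width.
- lower_tray: Heavy steel tray, loose on the bench: rim 128 x 168 mm (x, y), 34 mm high, about 0.9 kg. Origin: centre of its underside.
- top_tray: Thin white formed tray nested in the steel tray: rim 120 x 160 mm (x, y), 27 mm high, 90 g. Origin: centre of its underside, 10 mm above the steel tray's origin at the start, axes parallel. Its rim rests on the steel rim. Walls have 8 mm play; spring pads on the steel tray's long sides cling to them with 4 to 7 N in all, each until the tray there has risen 8 mm. While nested tilt it below 0.3 rad.
- lug (a point): Top middle of the upright lug at one corner of the formed tray: x = -47, y = +66, z = 57 mm in the tray's frame. The lug is a fin 10 mm thick, 26 mm long, 30 mm tall above the rim; its length points along the tray's (-0.6, 0.8), towards the corner, so the fingers close along the tray's (0.8, 0.6).
- far_corner (a point): Underside of the formed tray's rim at the corner diagonally across from the lug: x = 60, y = -80, z = 24 mm in the tray's frame; the peel pivots here.
- spray_can: Bystander: blue spray can, 56 mm across, 190 mm tall, upright; origin under its centre.
- jar: Bystander: amber glass jar, 60 mm across, 80 mm tall; origin under its centre.
- block: Bystander: plain wooden block, 60 mm cube; origin under its centre.
- chisel: Bystander: hand tool with a round handle, 200 mm long, lying on the bench; origin below its middle, long axis x.
- wax_tin: Bystander: low round metal tin, 60 mm across, 24 mm high; origin under its centre.
- mallet: Bystander: hammer lying on the bench; long axis x.
- fret_file: Bystander: fret levelling file with a wooden grip, 120 x 26 x 32 mm; origin under its centre.

How it is judged (in metres and radians):
On the way, in this order (a step that is already met when the one before it is completed fails the run):
1. the door is being drawn open by its handle (contact force between the fingers and door_handle above 0.3 N and value of joint cupboard_door above 0.4 rad), for 0.05 s.
2. the door is wide open (beyond 1.2 rad) (value of joint cupboard_door above 1.2 rad), for 0.2 s.
3. the formed tray's lug corner is raised 20 mm or more while the opposite corner still rests within 9 mm of its place on the steel tray (z of lug in the frame of lower_tray above 0.087 m and z of far_corner in the frame of lower_tray below 0.043 m and horizontal distance between far_corner and lower_tray below 0.125 m), for 0.1 s.
At the end, for the whole second after the job is handed in: Door beyond 1.2 rad; formed tray still in the fingers, within 0.35 rad of level, underside 50 to 240 mm up, centre 30 to 240 mm before the cupboard's front and within 100 mm of its middle line, touching neither steel tray nor cupboard; steel tray flat, within 30 mm of its place (value of joint cupboard_door above 1.2 rad and contact force between the fingers and top_tray above 0.5 N and height (world z) of top_tray between 0.05 and 0.24 m and angle between top_tray's own z axis and vertical below 0.35 rad and x of top_tray in the frame of cupboard between -0.32 and -0.11 m and y of top_tray in the frame of cupboard between -0.1 and 0.1 m and linear speed of top_tray below 0.05 m/s and contact force between top_tray and lower_tray below 0.1 N and contact force between top_tray and cupboard below 0.1 N and distance of lower_tray from where it was at the start of the episode below 0.03 m and height (world z) of lower_tray below 0.01 m and angle between lower_tray's own z axis and vertical below 0.05 rad); the arm keeps its last pose, push and grip.
It fails at once if the steel tray is lifted off the bench, tipped over or dragged more than 40 mm (height (world z) of lower_tray above 0.015 m or angle between lower_tray's own z axis and vertical above 0.2 rad or distance of lower_tray from where it was at the start of the episode above 0.04 m).
It fails at once if a bystander is moved more than 30 mm (distance of any of spray_can, jar, block, chisel, wax_tin, mallet, fret_file from where it was at the start of the episode above 0.03 m).
It also fails if it takes over 58 s, if anything falls off the work surface, if the arm or the gripper's body presses on something with over 40 N, if the wrist force passes 120 N, or if a joint passes its speed limit or range.

### The arm

A 6-joint arm with a two-finger parallel gripper is mounted at the origin on the work surface. World frame = base frame: x ahead of the robot, y to its left, z up, the work surface at z = 0. Lengths are in m, angles in degrees, forces in N, time in s.
With the tool pointing down it reaches from about 0.4 to 0.825 m from the base axis. Payload 7 kg.
Tool frame: the origin (TCP) lies midway between the tips of the shut fingers; the grasp point (between the pads) lies 19 mm behind it; z points along the fingers, y is the line along which they close (so a half turn about z gives the same grasp; the last joint's range is limited). The gripper opens to 88 mm and grips with 3 to 60 N. Pads are 19 mm wide; open, the fingers measure 130 mm over their backs; the gripper's body (78 mm by 193 mm) begins 47 mm behind the grasp point.
Start: joints at [-52.535, 20.546, 0.682, 0, -70.136, -16.507], TCP at [0.241, -0.63, 0.227] pointing down, gripper open.
Joint ranges: [-176.03, 176.03], [-82.01, 121.73], [-58.28, 71.71], [-173.87, 95.51], [-174.79, -0.11], [-173.66, 173.66]. Speed limits (degrees/s): [136.94, 136.94, 172.46, 180, 180, 180].

### API

Orientations are given as a 3x3 rotation matrix whose columns are the frame's x, y, z axes.
In Python, from rig import robot gives the robot as it stands. Calls block until the motion is done:
- robot.goto(position, orientation): joint-space move of the TCP to a pose.
- robot.servo_line(position, ori=None, speed=0.15): straight line of the TCP; ori=None keeps the orientation; speed is the mean speed in m/s.
- robot.movej(angles): joint-space move.
- robot.move_gripper(opening): opening from 0.0 (shut) to 1.0 (fully open); the grip force is fixed at half the most; returns when the fingers have stopped.
- robot.dwell(seconds).
- robot.ik(position, orientation): joint angles nearest the present ones, or None.
- robot.grab_frame(name): name is "scene" or "top" or "wrist"; returns (picture, depth): 480x640x3 uint8, red, green, blue; 480x640 float32, m along the optical axis (not along the pixel's ray), 0 where there is no reading.
- robot.camera_info(name): a dict with "vfov" (degrees; the focal length in pixels is half the picture's height over the tangent of half this angle, whatever the lens; pixels are square), "cx", "cy" (the principal point, pixels), "view" (4x4, takes a point from world to camera coordinates); the wrist camera has in their place "T_tool_cam" (4x4, takes a point from camera to tool coordinates, whose origin is the TCP and whose axes are the flange's). Camera axes: x right, y down, z forward; pixel columns grow to the right and rows downward; lengths in m; the calibration is good to about 2 mm. The wrist camera is an equidistant fisheye: a pixel r from the principal point sees the ray r / f radians off the axis. A picture is of the moment at which its call begins: read the wrist's pose just before it. camera_info takes no time and is no camera call.
A pose or a line that the arm cannot do raises robot.Unreachable and nothing moves.
- robot.job_done(): hands the job in; it is judged then, once.
Readings, each from a call of its own:
- robot.read_t(): time.
- robot.read_qpos(): joint angles.
- robot.read_qvel(): joint speeds.
- robot.read_effort(): joint torques, N m.
- robot.read_position(): TCP position.
- robot.read_tcp_rot(): TCP orientation.
- robot.read_force(): force on the tool from outside, world axes, zero at the start.
- robot.read_ft_torque(): the same for the moment, N m.
- robot.read_grip_width(): opening from 0.0 (shut) to 1.0 (fully open).
- robot.read_finger_force(): force on a finger pad.
Only numpy, scipy, OpenCV 4.12 (cv2) and the standard library are available. Lean on these libraries where they do the work, as an engineer would, in place of code of your own. Each camera call takes 0.05 s, during which the arm holds its last target. There are 200 camera calls.

## Working session

There is one attempt and no reset: what is moved stays moved. The work goes in short steps, each a Python script; the robot and the scene stay as the last script left them, time stands still between calls to the robot, and variables do not carry over. Pictures are saved under pics/ and viewed, at most 10 in all, crops included, and the job is handed in when it is done.

```bash
ls; mkdir -p pics
python3 - <<'E'
from rig import robot
import numpy as np,cv2
for n in("scene","top"):
    p,d=robot.grab_frame(n); np.savez(f"{n}.npz",p=p,d=d)
    cv2.imwrite(f"pics/{n}0.png",p[:,:,::-1]); i=robot.camera_info(n); print(n,i,(d>0).mean())
print(robot.read_t(),robot.read_tcp_rot().round(3).tolist())
E
```

```text
pics
scene {'vfov': 51.957737909223056, 'cx': 314.0657711054935, 'cy': 244.50837389896924, 'view': array([[-0.57494212,  0.81818616, -0.00360205,  0.41773352],
       [ 0.4673122 ,  0.32476174, -0.82228287, -0.14839007],
       [-0.67161065, -0.47444833, -0.56906758,  1.51429584],
       [ 0.        ,  0.        ,  0.        ,  1.        ]])} 0.996015625
top {'vfov': 46.88878049189356, 'cx': 317.5324817716417, 'cy': 236.08514454746546, 'view': array([[ 0.02312291, -0.99962474, -0.01468701, -0.09953386],
       [-0.98897573, -0.02072236, -0.14662057,  0.58082091],
       [ 0.1462612 ,  0.01791539, -0.98908377,  1.42959048],
       [ 0.        ,  0.        ,  0.        ,  1.        ]])} 0.9960872395833333
0.1 [[-0.934, -0.358, -0.001], [-0.358, 0.934, 0.001], [0.0, 0.001, -1.0]]
```

View pics/top0.png

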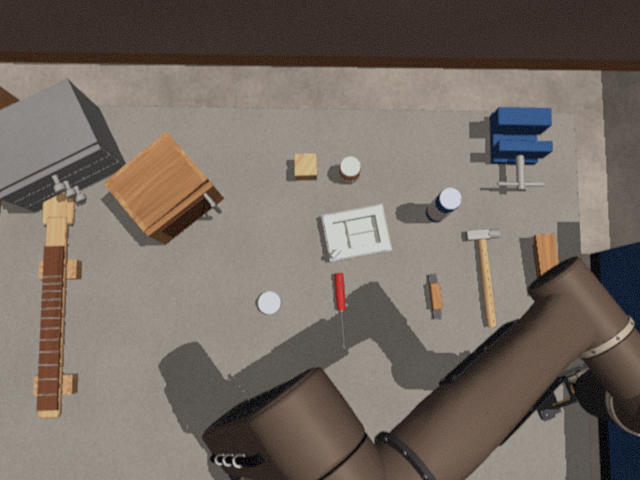

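View pics/scene0.png

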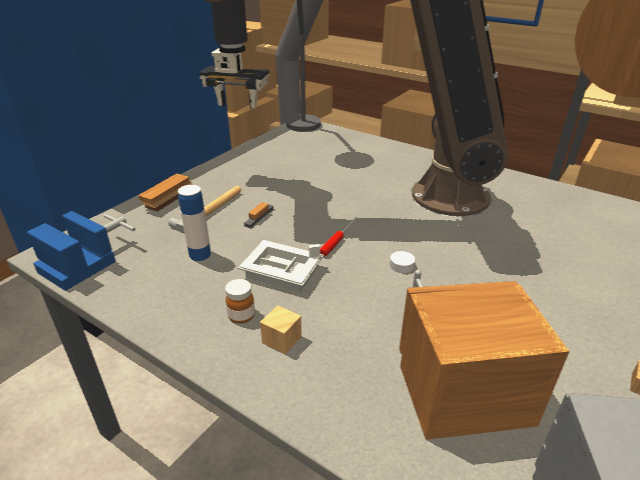

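The top view shows the cupboard at about (165,190) with its front facing lower right and the handle at (210,202). The trays are at (356,233), with the lug at about (335,255). The chisel is just below at (340,290), and the block, jar, can and tin are at (306,166), (350,168), (444,203) and (268,302).

```bash
cat > h.py <<'E'
from rig import robot
import numpy as np,cv2
def cloud(n,p=None,d=None):
    if p is None: p,d=robot.grab_frame(n)
    i=robot.camera_info(n); f=240/np.tan(np.radians(i["vfov"])/2)
    v,u=np.mgrid[:480,:640]
    c=np.stack([(u-i["cx"])/f*d,(v-i["cy"])/f*d,d],-1); V=i["view"]
    return p,d,(c-V[:3,3])@V[:3,:3]
def R(yaw):  # tool down, closing axis (tool y) at yaw (deg) in the world
    a=np.radians(yaw); y=np.array([np.cos(a),np.sin(a),0]); z=np.array([0,0,-1.]); return np.stack([np.cross(y,z),y,z],1)
E
python3 - <<'E'
from h import *
def rect(P):
    (c,s,a)=cv2.minAreaRect((P[:,:2]*1000).astype(np.float32)); return np.round(c,1),np.round(s,1),round(a,1),cv2.boxPoints((c,s,a)).round(0).tolist()
for n in("top","scene"):
    z=np.load(n+".npz"); p,d,W=cloud(n,z["p"],z["d"]); X,Y,Z=W[...,0],W[...,1],W[...,2]
    v,u=np.mgrid[:480,:640]
    print(n,"bench z",np.median(Z[(X>.4)&(X<.8)&(abs(Y)<.4)]))
    hsv=cv2.cvtColor(p,cv2.COLOR_RGB2HSV)
    m=(Z>.178)&(Z<.195)&(X>.4)&(Y>.1)&(Y<.6)&(X<1)
    if n=="top": m&=(u>100)&(u<230)&(v>130)&(v<245)
    else: m&=(u>395)&(u<570)&(v>270)
    k,l,st,ce=cv2.connectedComponentsWithStats(m.astype(np.uint8))
    for j in range(1,k):
        if st[j,4]>10: print("cup",st[j],W[l==j].mean(0).round(4),rect(W[l==j]))
    # tray
    roi=(X>.4)&(X<.8)&(Y>-.2)&(Y<.1)
    t=roi&(hsv[...,1]<60)&(hsv[...,2]>150)&(Z>.025)&(Z<.045)
    k,l,st,ce=cv2.connectedComponentsWithStats(t.astype(np.uint8)); j=1+st[1:,4].argmax()
    print("tray",st[j],rect(W[l==j]),np.median(Z[l==j]))
    g=roi&(Z>.055)&(Z<.075)&(hsv[...,1]<60)&(hsv[...,2]>120)
    k,l,st,ce=cv2.connectedComponentsWithStats(g.astype(np.uint8))
    for j in range(1,k):
        if st[j,4]>4: print("lug",st[j],W[l==j].mean(0).round(4),rect(W[l==j]))
    # bystander blobs
    b=(Z>.012)&(X>.25)&(X<.9)&(Y>-.5)&(Y<.3)
    k,l,st,ce=cv2.connectedComponentsWithStats(b.astype(np.uint8))
    for j in range(1,k):
        if st[j,4]>40: print(st[j],W[l==j].min(0).round(3),W[l==j].max(0).round(3))
E
```

```text
top bench z 0.0021034512619249584
cup [ 103  132  110  105 5738] [0.6831 0.3055 0.1852] (array([683. , 304.7]), array([184.6, 200.4]), 42.0, [[547.0, 317.0], [681.0, 168.0], [819.0, 292.0], [685.0, 441.0]])
cup [211 203   5   5  22] [0.6328 0.1662 0.1851] (array([633.6, 165.9]), array([10. ,  9.4]), 9.2, [[628.0, 170.0], [629.0, 161.0], [639.0, 162.0], [638.0, 171.0]])
tray [322 208  39  54 884] (array([ 589.3, -160.5]), array([129. , 106.5]), 11.9, [[515.0, -122.0], [537.0, -226.0], [663.0, -199.0], [641.0, -95.0]]) 0.03672459548142746
lug [331 249   9  10  43] [ 0.5348 -0.1338  0.0665] (array([ 535.3, -134.5]), array([ 9.5, 25. ]), 46.8, [[523.0, -129.0], [541.0, -146.0], [548.0, -140.0], [529.0, -122.0]])
[ 157  132   68  107 3968] [ 0.368 -0.113  0.019] [0.815 0.3   1.498]
[294 154  24  27 592] [ 0.368 -0.113  0.012] [ 0.804 -0.019  1.498]
[338 157  23  27 483] [ 0.368 -0.198  0.014] [ 0.793 -0.113  1.498]
[426 188  35  35 785] [ 0.368 -0.43   0.012] [ 0.686 -0.113  1.498]
[ 321  204   71   58 2545] [ 0.368 -0.283  0.012] [ 0.675 -0.095  1.498]
[466 231   7  10  60] [ 0.584 -0.49
[... 1539 characters left out ...]
32.2, [[764.0, -143.0], [787.0, -180.0], [799.0, -172.0], [776.0, -135.0]])
[205   0  19   3  41] [ 0.432 -0.489  0.558] [ 0.458 -0.459  0.563]
[416   0  19  33 319] [ 0.25  -0.066  0.51 ] [ 0.266 -0.024  0.575]
[ 178  185   33   74 1666] [ 0.632 -0.431  0.012] [ 0.689 -0.373  0.194]
[245 202  29  23 274] [ 0.372 -0.415  0.012] [ 0.492 -0.381  0.037]
[ 238  217  120   73 2820] [ 0.29  -0.282  0.012] [ 0.675 -0.093  0.071]
[391 251  24  19 367] [0.372 0.01  0.012] [0.436 0.069 0.029]
[ 400  270  100  166 7573] [0.575 0.164 0.012] [0.818 0.3   0.19 ]
[ 226  279   29   43 1021] [ 0.739 -0.194  0.012] [ 0.796 -0.136  0.085]
[ 261  305   41   46 1318] [ 0.743 -0.079  0.012] [ 0.807 -0.015  0.065]
```

Run:
```python
from h import *
for n in("top","scene"):
    z=np.load(n+".npz"); p,d,W=cloud(n,z["p"],z["d"]); X,Y,Z=W[...,0],W[...,1],W[...,2]
    sat=cv2.cvtColor(p,cv2.COLOR_RGB2HSV)[...,1]
    for lo in(.02,.03):
        m=(X>.48)&(X<.72)&(Y>-.32)&(Y<-.05)&(Z>lo)&(Z<.045)&(sat<110)
        k,l,st,ce=cv2.connectedComponentsWithStats(m.astype(np.uint8)); j=1+st[1:,4].argmax(); Q=W[l==j]
        c,s,a=cv2.minAreaRect((Q[:,:2]*1000).astype(np.float32)); print(n,lo,len(Q),np.round(c,1),np.round(s,1),round(a,2))
        for T in (10,11,12,13):
            t=np.radians(T);B=Q[:,:2]@np.array([[np.cos(t),-np.sin(t)],[np.sin(t),np.cos(t)]])
            q=np.percentile(B,[.5,99.5],axis=0); print(T,(q[1]-q[0]).round(4))
    i=robot.camera_info(n)
H=np.array([.5617,.3308])
hp=lambda th,z:(*(H+.178*np.array([np.cos(a:=np.radians(42)+np.arctan2(-.17,-.053)-th),np.sin(a)])),z)
for th in np.radians([0,30,60,92]):
    P=hp(th,.136); print(np.round(P,3),[None if (q:=robot.ik(P,R(y-np.degrees(th)))) is None else np.round(q,0) for y in(132,-48)])
```

```text
top 0.02 1815 [ 595.4 -189.7] [129.  168.8] 12.07
10 [0.13   0.1679]
11 [0.1281 0.1671]
12 [0.1278 0.1667]
13 [0.1285 0.1671]
top 0.03 1669 [ 595.4 -189.6] [129.  168.5] 12.07
10 [0.1302 0.1676]
11 [0.1285 0.1669]
12 [0.1277 0.1668]
13 [0.1285 0.1672]
scene 0.02 1838 [ 593.4 -189.2] [134.5 171.1] 12.03
10 [0.128  0.1687]
11 [0.1267 0.168 ]
12 [0.1263 0.1678]
13 [0.1269 0.1682]
scene 0.03 1508 [ 593.4 -189.2] [134.5 171.1] 12.03
10 [0.129 0.169]
11 [0.1276 0.1685]
12 [0.1268 0.1681]
13 [0.1273 0.1688]
[0.636 0.169 0.136] [array([ 32.,  23.,  -8.,   0., -59., -80.]), array([ 32.,  23.,  -8.,   0., -59., 100.])]
[0.545 0.154 0.136] [array([  36.,   15.,  -20.,    0.,  -55., -114.]), array([ 36.,  15., -20.,   0., -55.,  66.])]
[0.459 0.186 0.136] [array([  45.,    8.,  -29.,    0.,  -53., -153.]), array([ 45.,   8., -29.,   0., -53.,  27.])]
[0.397 0.262 0.136] [array([ 57.,   7., -31.,   0., -52., 163.]), array([ 57.,   7., -31.,   0., -52., -17.])]
```

```bash
cat >> h.py <<'E'
H=np.array([.5610,.3300])
def hp(th,z,r=.178):
    a=np.radians(42)+np.arctan2(-.17,-.053)-th; return np.array([*(H+r*np.array([np.cos(a),np.sin(a)])),z])
E
python3 - <<'E'
from h import *
robot.servo_line([.241,-.63,.30],speed=.3)
robot.goto(hp(0,.30),R(-48)); print(robot.read_t())
robot.servo_line(hp(0,.134),speed=.12); print(robot.read_force().round(2))
robot.move_gripper(0); print(robot.read_t(),robot.read_grip_width(),robot.read_finger_force(),robot.read_force().round(2),robot.read_position().round(4))
E
```

```text
3.6083
[0.23 0.06 0.14]
6.3167 0.12911807417469995 29.998798370361328 [-2.32  4.34 -0.  ] [0.6352 0.1689 0.134 ]
```

Run:
```python
from h import *
for k in range(1,9):
    th=np.radians(11.6*k); robot.servo_line(hp(th,.134),R(-48-np.degrees(th)),speed=.06)
    f=robot.read_force(); print(k,f.round(1),round(robot.read_grip_width(),3),round(robot.read_t(),2))
    if np.linalg.norm(f)>45: break
```

```text
1 [-2.   8.8 -1.1] 0.127 7.07
2 [ 1.1 10.7 -3.7] 0.131 7.82
3 [ 2.  12.6 -6.8] 0.132 8.57
4 [ 5.7 12.6 -9.9] 0.132 9.32
5 [  7.2  12.  -13.4] 0.129 10.07
6 [ 11.1  12.5 -16.5] 0.132 10.82
7 [ 15.5  10.1 -19.1] 0.129 11.57
8 [ 19.5   8.6 -21.1] 0.128 12.32
```

Run:
```python
from h import *
robot.move_gripper(1.0); p=robot.read_position(); print(p.round(4),robot.read_force().round(1))
robot.servo_line([p[0],p[1],.29],speed=.2)
L=np.array([.5350,-.1345])
robot.goto([*L,.24],R(48.9-180)); print(robot.read_qpos().round(0),robot.read_t())
P,d,W=cloud("top"); X,Y,Z=W[...,0],W[...,1],W[...,2]
cv2.imwrite("pics/top1.png",P[:,:,::-1])
m=(Z>.172)&(Z<.19)&(X>.35)&(X<.65)&(Y>.13)&(Y<.36)
m&=((X-.688)*.743+(Y-.31)*.669<-.11)
Q=W[m]; print(len(Q),Q[:,:2].min(0),Q[:,:2].max(0)); print(cv2.minAreaRect((Q[:,:2]*1000).astype(np.float32)))
w,_=robot.grab_frame("wrist"); cv2.imwrite("pics/w1.png",w[:,:,::-1]); print(robot.camera_info("wrist"))
```

```text
[0.3958 0.2636 0.134 ] [-0.  -0.6  0.6]
[  6.   8. -14.  -0. -68.  43.] 16.125
451 [0.39417405 0.22743672] [0.536679   0.32223355]
((471.5208740234375, 271.3572692871094), (149.9734344482422, 53.03374481201172), 21.71516227722168)
{'vfov': 65.70646984690485, 'cx': 316.8482801973806, 'cy': 235.0350152216676, 'T_tool_cam': array([[ 9.28506481e-04, -9.58762034e-01, -2.84208550e-01,
         7.82434084e-02],
       [ 9.99999463e-01,  7.59318852e-04,  7.05467501e-04,
        -2.64781358e-04],
       [-4.60570547e-04, -2.84209052e-01,  9.58762224e-01,
        -1.59495794e-01],
       [ 0.00000000e+00,  0.00000000e+00,  0.00000000e+00,
         1.00000000e+00]])}
```

View pics/w1.png

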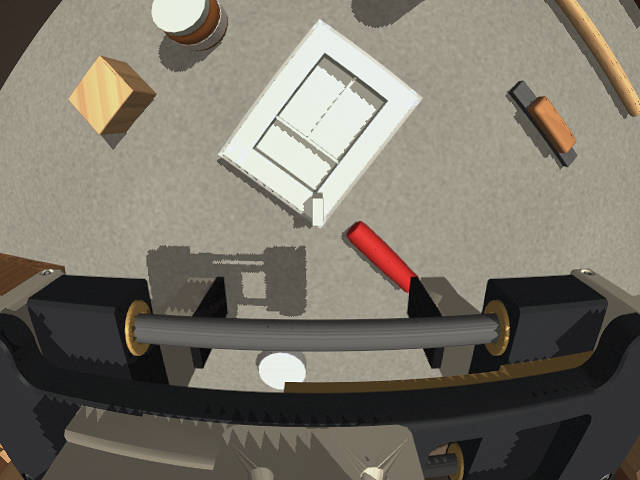

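View pics/top1.png

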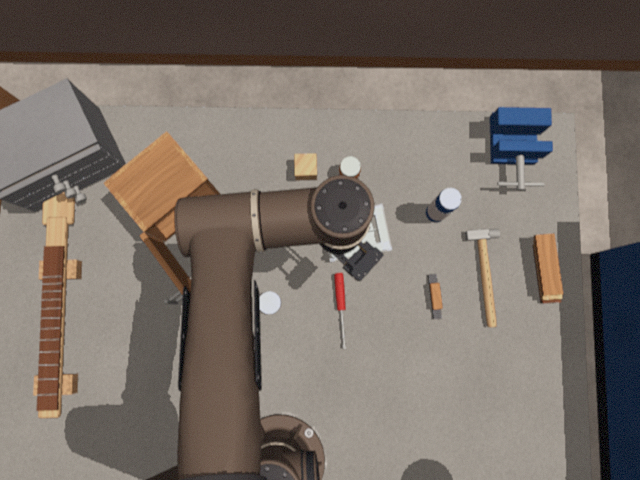

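The wrist view shows the lug at (318,210), where I predicted it, with the fin lined up with the jaws. The chisel tip is at (355,228), to the right. The top view shows the door swung out from (143,235) to (188,290). I'll grip the lug and peel.

```bash
cat >> h.py <<'E'
from scipy.spatial.transform import Rotation as Ro
c12,s12=np.cos(np.radians(12)),np.sin(np.radians(12))
T12=np.array([[c12,-s12,0],[s12,c12,0],[0,0,1]])
E
python3 - <<'E'
from h import *
robot.move_gripper(.4)
robot.servo_line([.535,-.1345,.042],speed=.15); print(robot.read_force().round(2))
robot.move_gripper(0); p=robot.read_position(); O=robot.read_tcp_rot()
print(robot.read_grip_width()*88,robot.read_finger_force(),robot.read_force().round(2),p.round(4))
# peel about the far corner
piv=np.array([.5945,-.1895,.010])+T12@[.060,-.080,.024]
ax=T12@np.array([.807,.591,0]); v=p-piv
print("sign",np.cross(ax,v)[2])
if np.cross(ax,v)[2]<0: ax=-ax
for ph in(.05,.10,.14,.18,.21):
    q=Ro.from_rotvec(ax*ph).as_matrix()
    robot.servo_line(piv+q@v,q@O,speed=.03); print(ph,robot.read_force().round(2),robot.read_grip_width()*88,robot.read_t())
robot.dwell(.2)
P,d,W=cloud("scene"); cv2.imwrite("pics/s2.png",cv2.resize(P[150:350,150:420,::-1],None,fx=2.5,fy=2.5))
E
```

```text
[ 0.17  0.66 -0.21]
10.065158252570695 30.00029146671295 [0.   0.95 1.89] [ 0.5352 -0.1345  0.0423]
sign 0.18095024589309977
0.05 [-0.19  0.4   1.68] 9.81841679169237 19.7
0.1 [-1.05  2.45  0.75] 9.731001936740126 20.15
0.14 [ 0.17 -0.04 -0.82] 9.731870305565721 20.5417
0.18 [0.53 1.   0.08] 9.773794528993765 20.9333
0.21 [ 0.46  0.1  -0.81] 10.069805107422965 21.2667
```

View pics/s2.png

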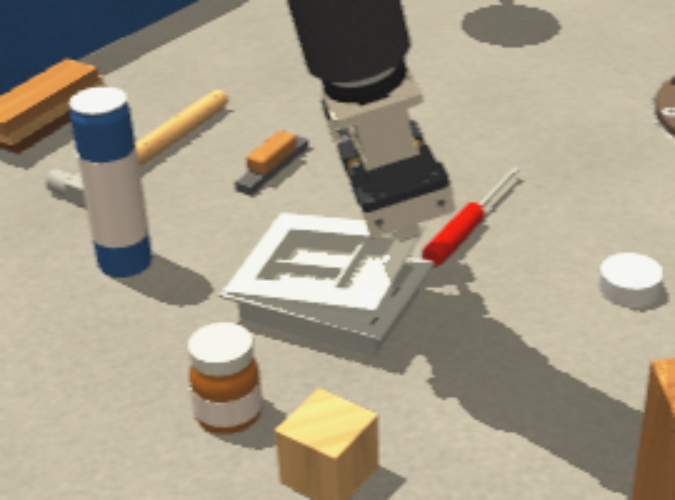

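The tray is peeling: the lug corner is up at (410,245) and the far corner is at (222,293). I'll measure how high the far corner sits above the steel rim.

Run:
```python
from h import *
c0=np.array([.5945,-.1895,.0])
for n in("scene","top"):
    P,d,W=cloud(n); h=cv2.cvtColor(P,cv2.COLOR_RGB2HSV)
    B=(W-c0)@T12   # steel tray frame
    m=(abs(B[...,0])<.1)&(abs(B[...,1])<.12)&(h[...,1]<40)&(h[...,2]>185)&(B[...,2]>.025)&(B[...,2]<.12)
    Q=B[m]; t=Q@[.591,-.807,0]
    i=np.argsort(t)[-12:]; print(n,len(Q)); print(Q[i].round(4).tolist())
    # rim profile along the diagonal
    for lo in np.arange(-.08,.11,.02):
        k=(t>lo)&(t<lo+.02)
        if k.sum(): print(round(lo,2),k.sum(),np.percentile(Q[k,2],[50,95]).round(4))
```

```text
scene 1219
[[0.0606, -0.0731, 0.0342], [0.0537, -0.0793, 0.0394], [0.0546, -0.0789, 0.0371], [0.062, -0.0743, 0.0407], [0.0639, -0.0736, 0.0363], [0.0544, -0.0819, 0.0361], [0.0609, -0.0778, 0.0389], [0.0612, -0.078, 0.0361], [0.0674, -0.0741, 0.0386], [0.0593, -0.0817, 0.0366], [0.0601, -0.0815, 0.0343], [0.0632, -0.0822, 0.0362]]
-0.06 74 [0.0669 0.0702]
-0.04 223 [0.0639 0.0682]
-0.02 195 [0.0596 0.0635]
0.0 194 [0.0551 0.0594]
0.02 174 [0.0518 0.0551]
0.04 148 [0.0481 0.0518]
0.06 138 [0.0439 0.0471]
0.08 58 [0.0402 0.043 ]
0.1 3 [0.0362 0.0366]
top 443
[[0.0075, -0.0758, 0.0508], [0.0049, -0.0783, 0.047], [0.0021, -0.0807, 0.0449], [-0.0017, -0.0842, 0.031], [0.0076, -0.0789, 0.047], [0.0047, -0.0812, 0.045], [0.011, -0.0771, 0.0449], [0.0134, -0.0774, 0.0469], [0.0084, -0.0828, 0.0379], [0.0115, -0.0806, 0.0385], [0.0105, -0.0828, 0.0419], [0.0139, -0.081, 0.04]]
-0.06 7 [0.032  0.0662]
-0.04 50 [0.0632 0.0688]
-0.02 27 [0.0586 0.0639]
0.0 109 [0.0545 0.0606]
0.02 128 [0.0502 0.0571]
0.04 90 [0.0481 0.0526]
0.06 25 [0.0449 0.0506]
```

The far corner is at (61, −81) mm and its top is at 36 mm, so it is still resting on the steel rim. Next I lift, level and carry.

Run:
```python
from h import *
p=robot.read_position()
robot.servo_line(p+[0,0,.04],speed=.05); print(robot.read_force().round(2))
robot.servo_line(p+[0,0,.11],speed=.1); print(robot.read_force().round(2),robot.read_grip_width()*88)
p=robot.read_position(); robot.servo_line([*p[:2],.19],R(48.9-180),speed=.05)
q=Ro.from_euler('z',42,degrees=True).as_matrix()
t=np.array([.5484,.1439,.14])+q@[-.047,.066,.032]; print(t, robot.ik(t,R(78.9-180)))
robot.servo_line([*t[:2],.19],R(78.9-180),speed=.1)
robot.servo_line(t,speed=.05); robot.dwell(.5)
print(robot.read_position().round(4),robot.read_grip_width()*88,robot.read_force().round(2),robot.read_t())
for n in("scene","top"):
    P,d,W=cloud(n); np.savez(n+"3.npz",p=P,d=d)
    cv2.imwrite(f"pics/{n}3.png",P[:,:,::-1]); h=cv2.cvtColor(P,cv2.COLOR_RGB2HSV)
    B=(W-[.5484,.1439,0])@q
    m=(abs(B[...,0])<.09)&(abs(B[...,1])<.11)&(h[...,1]<50)&(h[...,2]>120)&(B[...,2]>.09)&(B[...,2]<.19); Q=B[m]
    A=np.c_[Q[:,:2],np.ones(len(Q))]; print(n,len(Q),np.percentile(Q,[1,50,99],axis=0).round(3).tolist(),np.linalg.lstsq(A,Q[:,2],rcond=None)[0].round(3))
```

```text
[-0.33  1.05 -1.23]
[-0.86 -0.01 -1.25] 9.923475827019372
[0.46930957 0.16149842 0.172     ] [ 41.72276724   6.23296895 -25.93217393   0.         -57.83485712
  37.17723276]
[0.4693 0.1615 0.1721] 9.852344936518236 [ 0.87 -0.32 -0.46] 28.0083
scene 3077 [[-0.058, -0.079, 0.141], [-0.001, 0.002, 0.166], [0.061, 0.079, 0.176]] [ 0.033 -0.012  0.16 ]
top 2221 [[-0.059, -0.079, 0.137], [0.007, -0.023, 0.16], [0.059, 0.04, 0.173]] [ 0.009 -0.118  0.153]
```

View pics/scene3.png

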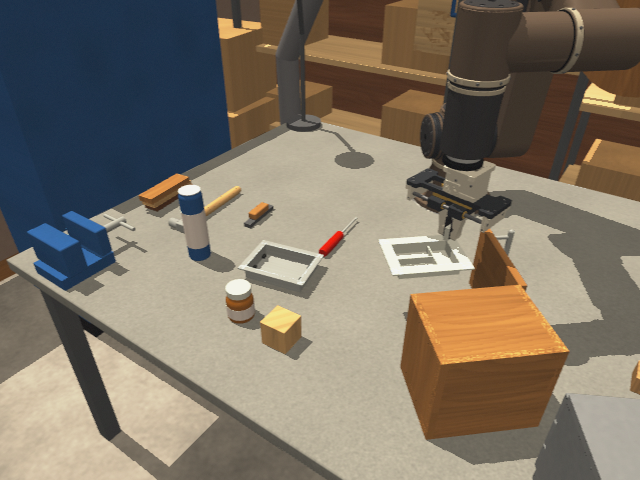

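View pics/top3.png

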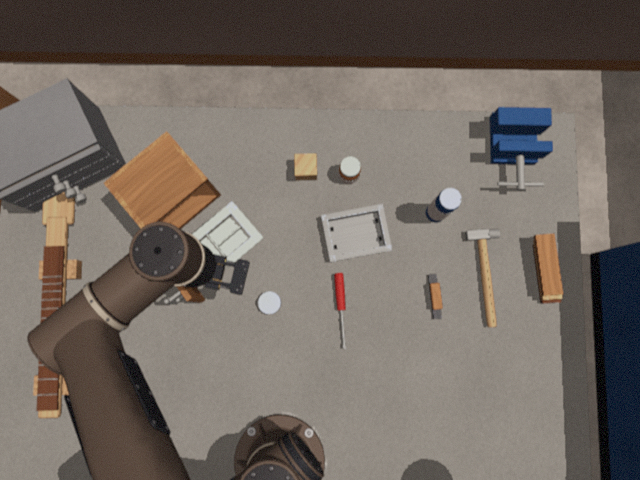

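Both views show the freed tray held level in front of the open cupboard, at (425,255) in scene and (228,232) in top. The steel tray at (356,233) and the bystanders are where they were.

```bash
python3 -c "
from rig import robot
print(robot.job_done())"
```

```text
the job is handed in; nothing more can be done
None
```

I handed the job in at about 28 s of the 58 s: the door is open to about a right angle, and the gripper is holding the freed tray roughly level in front of the cupboard. The steel tray and the other things on the bench are where they were in the last pictures. No verdict came back.

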